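Lock the finishing pot's collar and set its pawl

ROBOT

A 6-joint arm with a two-finger parallel gripper is mounted at the origin on the work surface. World frame = base frame: x ahead of the robot, y to its left, z up, the work surface at z = 0. Lengths are in mm, angles in rad, forces in N, time in s.
With the tool pointing down it reaches from about 275 to 750 mm from the base axis. Payload 10.2 kg.
Tool frame: the origin (TCP) lies at the very end of the fingers, on their centre line; the grasp point (between the pads) lies 19 mm behind it; z points along the fingers, y is the line along which they close (so a half turn about z gives the same grasp; the last joint's range is limited). The gripper opens to 85 mm and grips with 20 to 120 N. Pads are 22 mm wide; open, the fingers measure 114 mm over their backs; the gripper's body (76 mm by 85 mm) begins 54 mm behind the grasp point. The pads swing forward as they close: fully open they stand 13 mm farther back than shut.
Start: joints at [0.949, 0.313, 1.498, -0, 1.331, -0.223], TCP at [203.877, 483.803, 231.294] pointing down, gripper open.
Joint ranges: [-2.94, 2.94], [-0.97, 2.17], [0.19, 2.56], [-1.23, 4.37], [0.02, 3.11], [-2.88, 2.88]. Speed limits (rad/s): [2.39, 2.39, 3.01, 3.14, 3.14, 3.14].

INTERFACE

Orientations are given as a unit quaternion [w, x, y, z].
In Python, from rig import ctrl gives the robot as it stands.
- The arm moves only by the shell command python3 -m pendant 'ROWS' [FORCE]. ROWS is JSON, a list that holds one entry, the list of rows, each a list of 5 numbers: the shift along the tool's x, y, z normalised to -1 to 1, where 1 is 200 mm, then the turn about the tool's z normalised to -1 to 1, where 1 is pi rad, then the opening, from 0 (shut) to 1 (fully open). In form: [[[dx, dy, dz, spin, hand], ...]]. A call has 1 to 12 rows; each row is the pose to reach, as a shift and turn from the pose commanded when the call began, along the tool's axes at that moment, turning the shorter way round; what a row does not reach only later rows make up. A row lasts 1/10 s, in which the tool goes at most 50 mm and 8.59 degrees, less where a joint would pass 70% of its speed; a pose out of reach is approached as far as the arm can. A call with a number of a shift or a turn outside -1 to 1 is refused whole. A call with a gripper value outside its range is refused whole. The fingers move at their own pace and stop on an object; FORCE is the grip in N (left out, the last holds). Time passes only in rows, so rows that repeat a pose let the fingers close. It gives the time, the measured TCP pose, the force, the opening and the grip force at its end, in the units of the state.
- ctrl.sense(): the state, without advancing time (a new reading comes with each control period).
- ctrl.capture(name): name is "side" or "top" or "wrist"; returns (picture, depth): 384x512x3 uint8, blue, green, red; 384x512 float32, mm along the optical axis (not along the pixel's ray), 0 where there is no reading.
- ctrl.get_calibration(name): a dict with "K" (3x3 intrinsics, pixels), "origin" and "rotation" of the camera in the world. Camera axes: x right, y down, z forward; pixel columns grow to the right and rows downward; lengths in mm; the calibration is good to about 2 mm. A picture is of the moment at which its call begins: read the wrist's pose just before it. get_calibration takes no time and is no camera call; for the wrist camera it gives the pose at the moment of the call.
- ctrl.finish_job(): hands the job in; it is judged then, once.
The state is a dict: "time_s": time; "joints": joint angles; "dq": joint speeds; "tau": joint torques, N m; "eef_pos": TCP position; "ee_rot": TCP orientation; "force": force on the tool from outside, world axes, zero at the start; "wrist_torque": the same for the moment, N m; "grip_width": opening from 0.0 (shut) to 1.0 (fully open); "grip_force": force on a finger pad.
Only numpy, scipy, OpenCV 4.12 (cv2) and the standard library are available. Lean on these libraries where they do the work, as an engineer would, in place of code of your own. Each camera call takes 0.05 s, during which the arm holds its last target. There are 200 camera calls.

TASK

The visor frames are in the finishing pot and its lid must be locked. Swing the orange pawl out of the way, turn the blue collar clockwise by its black post until its white pointer stands within the width of the green mark on the lid, then swing the pawl fully back in so that the collar cannot come open. Leave the stacked frames, the clip bin and the screwdriver as they are.

Things in the scene. Friction and masses are not known exactly. Their poses are not given: they have to be found in the camera images.
- pot_axis (a point): Centre of the lid's top, 110 mm above the bench, on the upright axis about which the collar turns. The pot is black, 150 mm across, bolted to the bench by a round aluminium foot 280 mm across; its frame has z up and turns with the pot. The lid is steel, 149 mm across, level, with nothing standing above 114 mm on it. Pot and lid cannot move.
- collar_grip (a point): Grasp point of the collar's upright black round post, 16 mm in diameter, 112 mm out from the pot's axis: the post rises from the end of a short blue arm (its top 107 mm above the bench) to 170 mm above the bench; this point is on the post's centre line, 155 mm up. Its frame turns with the collar, z up, x pointing out from the pot's axis.
- collar (a joint): Turn of the blue collar (a ring 176 mm across, 24 mm high, its top 112 mm above the bench) in rad, growing as it turns clockwise seen from above, the locking direction; end stops at 0 and 1.7. It turns stiffly (3 to 4 N at the post) and stays where it is left.
- lug (a point): Red lug, 12 mm wide, on the outside of the collar (its outer end, 105 mm from the pot's axis); turns with the collar. While the pawl is in, its nose stops the lug, and so the collar, at joint value 0.65. From about 0.92 on the lug is past the nose and the pawl can go back in.
- pointer (a point): Tip of the white pointer line on top of the collar, in line with the collar's arm and post, taken at 80 mm from the pot's axis and 114 mm above the bench; turns with the collar.
- mark (a point): The locked mark: middle of a green bar, 14 mm wide, set on the lid's rim just inside the collar, taken at 80 mm from the pot's axis and 114 mm above the bench (where the pointer tip comes when it is exactly locked). It is fixed, at a different place along the rim each time, always reached before the end stop: the collar can be turned too far.
- pawl_grip (a point): Grasp point of the pawl's upright orange round post, 16 mm in diameter, on the end of the pawl, 60 mm from its pivot: the post rises from the orange bar (14 mm wide, its top 119 mm above the bench) to 175 mm above the bench; this point is on the post's centre line, 155 mm up. The nose hangs below the post between 84 and 118 mm.
- pawl_hinge (a point): Point on the pawl's upright pivot axis, 155 mm above the bench (the same height as pawl_grip); the pivot stands 115 mm from the pot's axis and is fixed to the pot. The bar lies over it, up to 124 mm above the bench.
- pawl (a joint): Swing of the pawl in rad: 0 is fully in against its stop, with its nose beside the collar in the lug's path; it grows as the post swings outward, away from the pot, clockwise seen from above about pawl_hinge, up to a stop at 1.2. The nose is out of the lug's path above about 0.4. It moves with about 2 N at the post and stays where it is left; it has no spring.
- frames_center (a point): Bystander: stack of four white printed visor frames, C-shaped, about 170 mm across and 80 mm high, loose; this point is the middle of the stack, 40 mm above the bench.
- clips: Bystander: grey open bin 130 x 100 x 50 mm with black clips, loose; origin at the centre of its underside.
- driver_grip (a point): Bystander: screwdriver with a red handle, lying loose on the bench beyond the pot; this point is in the handle.

How it is judged (in metres and radians):
On the way, in this order (a step that is already met when the one before it is completed fails the run):
1. the pawl is swung out of the lug's path (value of joint pawl above 0.4 rad), for 0.1 s.
2. the collar is turned until its pointer is within the green mark (horizontal distance between pointer and mark below 0.007 m), for 0.2 s.
At the end, for the whole second after the job is handed in: The collar's pointer stands within the green mark (within 7 mm of its middle, along the rim), the pawl is back in (joint below 0.12 rad), and both are at rest (horizontal distance between pointer and mark below 0.007 m and value of joint pawl below 0.12 rad and velocity of joint collar between -0.05 and 0.05 rad/s and velocity of joint pawl between -0.05 and 0.05 rad/s); the robot touches nothing.
It fails at once if the stack of frames is moved by more than 25 mm (distance of frames_center from where it was at the start of the episode above 0.025 m).
It fails at once if the clip bin is moved by more than 25 mm (distance of clips from where it was at the start of the episode above 0.025 m).
It fails at once if the screwdriver is moved by more than 25 mm (distance of driver_grip from where it was at the start of the episode above 0.025 m).
It also fails if it takes over 61 s, if anything falls off the work surface, if the arm or the gripper's body presses on something with over 40 N, if the wrist force passes 120 N, or if a joint passes its speed limit or range.

## Working session

There is one attempt and no reset: what is moved stays moved. The work goes in short steps, Python scripts to look and compute and a shell command to move; the robot and the scene stay as the last step left them, time stands still between calls to the robot, and variables do not carry over. Pictures are saved under pics/ and viewed, at most 10 in all, crops included, and the job is handed in when it is done.

```bash
mkdir -p pics
python3 - <<'E'
from rig import ctrl
import cv2,numpy as np
s=ctrl.sense();print(s['time_s'],s['eef_pos'],s['ee_rot'],s['grip_width'])
a=[]
for n in("top","side"):
    p,d=ctrl.capture(n);c=ctrl.get_calibration(n);print(n,c)
    cv2.imwrite(f"pics/{n}0.png",p);np.savez(f"{n}0.npz",p=p,d=d,**{k:np.array(v) for k,v in c.items()})
    a.append(p)
E
```

```text
0.0 [203.7225204  483.56660959 230.7248469 ] [-2.74523356e-04  1.98098981e-01  9.80181795e-01 -6.05566744e-04] 0.9958726181598336
top {'K': array([[411.86804224,   0.        , 249.48170356],
       [  0.        , 411.86804224, 188.78173136],
       [  0.        ,   0.        ,   1.        ]]), 'origin': array([ 544.04920044,  -24.2028535 , 1331.80068589]), 'rotation': array([-0.0300112 ,  0.71192941, -0.70142082,  0.01626902])}
side {'K': array([[361.80762258,   0.        , 250.93071128],
       [  0.        , 361.80762258, 195.10901524],
       [  0.        ,   0.        ,   1.        ]]), 'origin': array([  34.76865536, -744.05967908,  852.84778151]), 'rotation': array([-0.41637491,  0.84140082, -0.31154006,  0.14703534])}
```

View pics/top0.png

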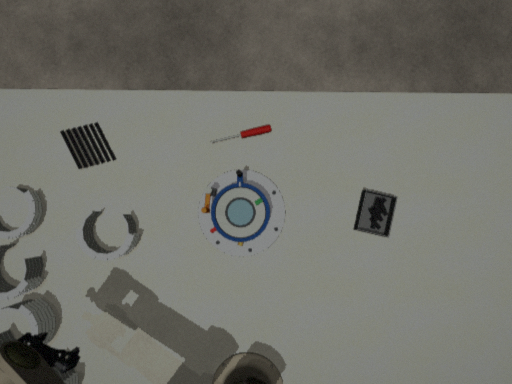

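View pics/side0.png

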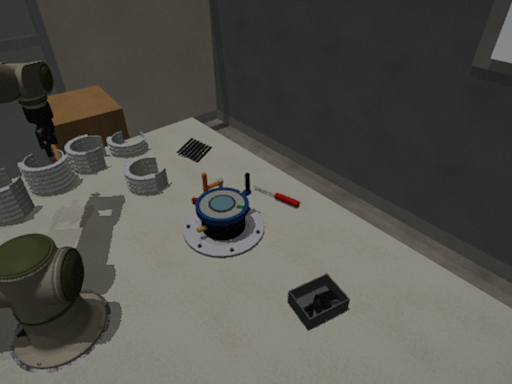

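The top view shows the pot at about (240,212), the black post at (240,174), the orange pawl at (207,203), the red lug at (213,231) and the green mark at (259,201). The bin, driver and nearest frames are well clear of it. Next I'll measure with colour masks.

```bash
cat > h.py <<'E'
import numpy as np,cv2
from scipy.spatial.transform import Rotation as R
def cam(c):
    q=np.array(c['rotation']);M=R.from_quat(q[[1,2,3,0]]).as_matrix() if q.shape==(4,) else q
    return np.array(c['K']),np.array(c['origin']),M
def ray(c,uv):
    K,o,M=cam(c);d=M@np.linalg.solve(K,np.array([uv[0],uv[1],1.]));return o,d
def plane(c,uv,z):
    o,d=ray(c,uv);return o+d*(z-o[2])/d[2]
def proj(c,P):
    K,o,M=cam(c);p=K@(M.T@(np.array(P)-o));return p[:2]/p[2]
def blobs(p,lo,hi,amin=4):
    m=cv2.inRange(cv2.cvtColor(p,cv2.COLOR_BGR2HSV),lo,hi)
    n,_,st,ce=cv2.connectedComponentsWithStats(m)
    return m,[(st[i],ce[i]) for i in range(1,n) if st[i][4]>=amin]
COL=dict(blue=((100,120,40),(125,255,255)),green=((45,100,50),(85,255,255)),red=((0,190,90),(4,255,255)),orange=((5,150,90),(20,255,255)))
E
python3 - <<'E'
from h import *
for n in("top","side"):
    f=np.load(n+"0.npz");p=f['p'];c={k:f[k] for k in('K','origin','rotation')}
    for k,(lo,hi) in COL.items():
        m,b=blobs(p,lo,hi)
        for st,ce in b: print(n,k,st,ce.round(1),plane(c,ce,112).round(0))
        if k=='blue':
            pts=cv2.findNonZero(m);e=cv2.minEnclosingCircle(pts);print('circ',e)
    cv2.imwrite(f"pics/{n}z.png",cv2.resize(p[150:270,170:310] if n=="top" else p[150:260,160:280],None,fx=5,fy=5,interpolation=cv2.INTER_CUBIC))
E
```

```text
top blue [211 176  59  65 592] [240.1 210.1] [560.  27. 112.]
circ ((240.0, 208.3515625), 32.413421630859375)
top green [255 198   7   7  29] [258.2 201. ] [588. -26. 112.]
top red [241 126  30  11 158] [256. 131.] [798. -17. 112.]
top red [212 229   3   3   4] [212.8 230. ] [500. 107. 112.]
top orange [202 195   8  17  65] [206.2 203. ] [580. 128. 112.]
side blue [196 187  52  35 361] [222.4 205. ] [547.  16. 112.]
circ ((223.0, 200.5), 28.622642517089844)
side green [237 205   7   3  17] [239.6 206.2] [585. -25. 112.]
side red [275 193  24  12  93] [286.7 198.5] [727. -96. 112.]
side red [193 198   4   2   7] [194.3 198.4] [497. 106. 112.]
side orange [202 173   4   3   8] [203.6 173.8] [603. 207. 112.]
side orange [208 182  11   5  26] [213.  184.1] [591. 131. 112.]
side orange [198 227   7   4  10] [201.4 228.5] [432. -32. 112.]
```

View pics/topz.png

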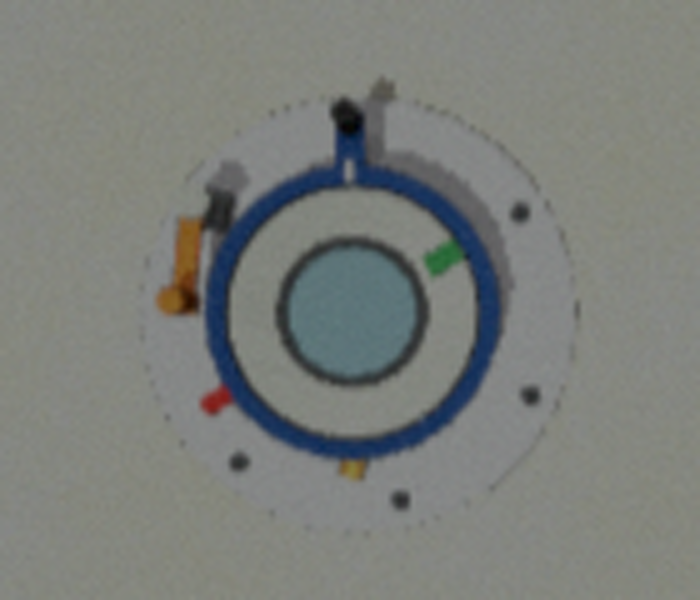

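The zoomed crop shows the pot centre at (352,310), the top of the pawl post at (172,300) and the pivot end of its bar at (190,225). The collar post top is at (347,112), the white pointer at (349,172), the green mark at (443,257) and the lug at (217,400).

```bash
python3 - <<'E'
from h import *
f=np.load("top0.npz");c={k:f[k] for k in('K','origin','rotation')}
g=lambda u,v,z:plane(c,(170+u/5-.4,150+v/5-.4),z)
A=g(352,311,112);print('axis',A)
for n,u,v,z,r in(('cpost',347,112,170,112),('pawlpost',172,300,175,0),('hinge',190,228,121,115),('pointer',349,172,114,80),('mark',443,257,114,80),('lug',204,407,100,105)):
    P=g(u,v,z);d=P-A;print(n,P.round(0),'r',np.hypot(*d[:2]).round(1),r,'ang',np.degrees(np.arctan2(d[1],d[0])).round(1))
E
python3 -c "
from rig import ctrl
print(ctrl.get_calibration('wrist'))"
```

```text
axis [555.19743387  27.13966659 112.        ]
cpost [667.  29. 170.] r 112.2 112 ang 1.2
pawlpost [559. 126. 175.] r 98.8 0 ang 87.7
hinge [603. 123. 121.] r 107.1 115 ang 63.8
pointer [638.  30. 114.] r 82.4 80 ang 2.2
mark [588. -26. 114.] r 62.6 80 ang -58.5
lug [497. 115. 100.] r 105.5 105 ang 123.6
{'K': array([[268.32763918,   0.        , 249.95870236],
       [  0.        , 268.32763918, 194.08991391],
       [  0.        ,   0.        ,   1.        ]]), 'origin': array([128.64439761, 516.94077192, 373.2716061 ]), 'rotation': array([0.13310502, 0.82237912, 0.54605498, 0.08831534])}
```

```bash
R='[[[-0.777,-0.32,0,0,1],[-0.777,-0.32,0,0,1],[-0.777,-0.32,0,0,1],[-0.777,-0.32,0,0,1],[-0.777,-0.32,0,0,1]]]'
python3 -m pendant '[[[-0.777,-0.32,0,0,1],[-0.777,-0.32,0,0,1],[-0.777,-0.32,0,0,1],[-0.777,-0.32,0,0,1],[-0.777,-0.32,0,0,1]]]'
python3 -m pendant '[[[-0.777,-0.32,0,0,1],[-0.777,-0.32,0,0,1],[-0.777,-0.32,0,0,1],[-0.777,-0.32,0,0,1],[-0.777,-0.32,0,0,1]]]'
python3 -m pendant '[[[-0.777,-0.32,0,0,0.6],[-0.777,-0.32,0,0,0.6],[-0.777,-0.32,0,0,0.6],[-0.777,-0.32,0,0,0.6],[-0.777,-0.32,0,0,0.6],[-0.777,-0.32,0,0,0.6],[-0.777,-0.32,0,0,0.6]]]'
python3 - <<'E'
from rig import ctrl
from h import *
c=ctrl.get_calibration('wrist');p,d=ctrl.capture('wrist');s=ctrl.sense()
np.savez('w1.npz',p=p,d=d,**c);cv2.imwrite('pics/w1.png',p)
print(s['eef_pos'],s['ee_rot'],s['time_s'])
for n,P in dict(pawl=[559,126,175],post=[667,29,170],hinge=[616,124,124],mark=[588,-26,114],axis=[555,27,110]).items():print(n,proj(c,P).round(0))
E
```

```text
time_s: 0.6
eef_pos: [323.6, 363.0, 231.1]
ee_rot: [-0.0, 0.2, 0.98, -0.0]
force: [-0.1, 0.4, -0.2]
grip_width: 0.997
grip_force: 0.0
time_s: 1.1
eef_pos: [441.4, 244.4, 230.8]
ee_rot: [-0.0, 0.199, 0.98, -0.0]
force: [-0.4, 0.7, 1.2]
grip_width: 0.997
grip_force: 0.0
time_s: 1.8
eef_pos: [557.9, 127.7, 231.5]
ee_rot: [-0.0, 0.197, 0.98, 0.0]
force: [-0.3, -0.0, -0.6]
grip_width: 0.6
grip_force: 0.0
[558.0413628  127.52573756 231.56884959] [8.09478598e-06 1.97026082e-01 9.80398240e-01 1.14702649e-04] 1.85
pawl [246. 215.]
post [198. 342.]
hinge [266. 243.]
mark [132. 264.]
axis [161. 221.]
```

View pics/w1.png

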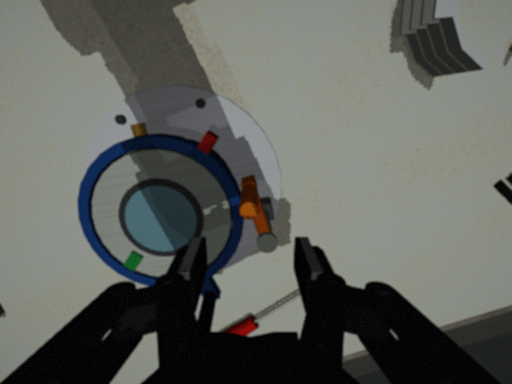

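The wrist view shows the top of the pawl post at about (247,211), the grey pivot at (267,241), the lug at (208,142) and the mark at (133,261). All lie within a few px of the predictions. I'll refine the points from this view.

Run:
```python
from h import *
f=np.load("w1.npz");c={k:f[k] for k in('K','origin','rotation')};p=f['p']
m,b=blobs(p,*COL['orange'],30)
for st,ce in b: print('orange',st,ce)
for st,ce in blobs(p,*COL['green'],10)[1]: print('green',ce,plane(c,ce,113).round(0))
P=plane(c,(247,211),175);print('pawl',P);H=plane(c,(267,241),124);print('hinge',H)
# inner blue ring ellipse -> axis
mb,_=blobs(p,*COL['blue']);mb[270:]=0
pts=np.array([plane(c,q[0],112)[:2] for q in cv2.findNonZero(mb)])
from scipy.optimize import least_squares
r=least_squares(lambda v:np.hypot(*(pts-v).T)-82,[555,27]).x;print('axis',r)
print(np.hypot(*(P-H)[:2]),np.hypot(*(H[:2]-r)))
cv2.imwrite('pics/w1z.png',cv2.resize(p[130:300,80:290],None,fx=3.5,fy=3.5,interpolation=cv2.INTER_CUBIC))
```

```text
orange [240 202  29  31 427] [254.05386417 216.0117096 ]
green [132.39336493 261.1563981 ] [585. -24. 113.]
pawl [555.98371945 127.76420023 175.        ]
hinge [613.82369935 125.44283502 124.        ]
axis [552.78156612  29.81644817]
57.88654430272094 113.44843714880959
```

View pics/w1z.png

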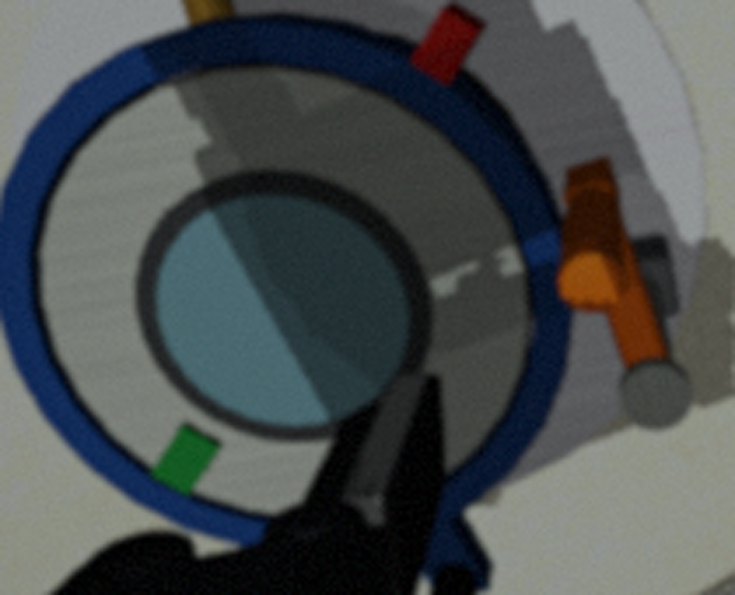

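The crop puts the post top at (591,281), so the pawl post is at about (557,127) and the TCP is already above it. I'll descend and grip.

```bash
python3 -m pendant '[[[0,0,0.2,0,0.6],[0,0,0.4,0,0.6],[0,0,0.475,0,0.6],[0,0,0.475,0,0.6],[0,0,0.475,0,0.6]]]' 
python3 -m pendant '[[[0,0,0,0,0.3],[0,0,0,0,0.15],[0,0,0,0,0.0],[0,0,0,0,0],[0,0,0,0,0],[0,0,0,0,0],[0,0,0,0,0]]]' 40
```

```text
time_s: 2.35
eef_pos: [559.1, 126.6, 137.4]
ee_rot: [0.001, 0.198, 0.98, 0.0]
force: [0.4, -0.6, -0.0]
grip_width: 0.593
grip_force: 0.0
time_s: 3.05
eef_pos: [559.3, 126.0, 137.3]
ee_rot: [0.001, 0.198, 0.98, 0.0]
force: [-1.3, -0.2, 5.3]
grip_width: 0.179
grip_force: 38.9
```

```bash
python3 -m pendant '[[[0.009,0.03,0,0,0],[0.015,0.058,0,0,0],[0.018,0.09,0,0,0],[0.019,0.118,0,0,0],[0.016,0.148,0,0,0],[0.011,0.177,0,0,0],[0.002,0.206,0,0,0],[-0.009,0.234,0,0,0],[-0.015,0.247,0,0,0],[-0.015,0.247,0,0,0],[-0.015,0.247,0,0,0]]]'
```

```text
time_s: 4.15
eef_pos: [580.9, 170.2, 136.9]
ee_rot: [0.0, 0.198, 0.98, 0.0]
force: [-2.3, 1.0, 5.9]
grip_width: 0.176
grip_force: 39.5
```

```bash
python3 -m pendant '[[[0,0,0,0,0.6],[0,0,0,0,0.6],[0,0,0,0,0.6],[0,0,0,0,0.6],[0,0,-0.2,0,0.6],[0,0,-0.4,0,0.6],[0,0,-0.475,0,0.6],[0,0,-0.475,0,0.6]]]' 
python3 -m pendant '[[[-0.2,-0.145,0,0,0.6],[-0.4,-0.29,0,0,0.6],[-0.6,-0.43,0,0,0.6],[-0.67,-0.483,0,0,0.6],[-0.67,-0.483,0,0,0.6],[-0.67,-0.483,0,0,0.6]]]'
python3 - <<'E'
from rig import ctrl
from h import *
c=ctrl.get_calibration('wrist');p,d=ctrl.capture('wrist');s=ctrl.sense()
np.savez('w2.npz',p=p,d=d,**c);cv2.imwrite('pics/w2.png',p)
print(s['eef_pos'],s['ee_rot'],s['time_s'])
for n,P in dict(pawl=[581,170,175],post=[667,29,170],pointer=[634,29,114],hinge=[617,124,124],mark=[596,-40,114]).items():print(n,proj(c,P).round(0))
for st,ce in blobs(p,*COL['green'],10)[1]: print('green',ce,plane(c,ce,113).round(0))
E
```

```text
time_s: 4.95
eef_pos: [581.7, 170.3, 233.7]
ee_rot: [0.002, 0.198, 0.98, 0.001]
force: [-0.3, -1.1, -0.5]
grip_width: 0.599
grip_force: 0.0
time_s: 5.55
eef_pos: [666.4, 29.6, 229.8]
ee_rot: [-0.001, 0.198, 0.98, 0.0]
force: [0.2, -0.1, 0.5]
grip_width: 0.599
grip_force: 0.0
[666.2776358   30.21105742 230.37180936] [-8.26690173e-04  1.97638297e-01  9.80274663e-01  7.63827547e-05] 5.6
pawl [398.  21.]
post [248. 213.]
pointer [235. 162.]
hinge [325. 105.]
mark [154. 154.]
green [165.55675676 133.64324324] [584. -21. 113.]
```

View pics/w2.png

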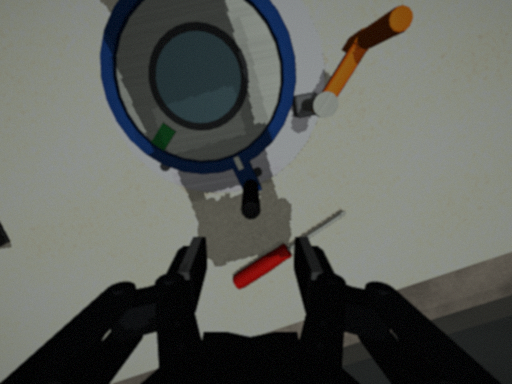

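The pawl is swung out, with its post top at (400,18). The collar post top is at (251,210), between the fingers and within 3 px of the prediction. The mark is at (165,134). I'll descend and grip, then compute the arc.

```bash
python3 -m pendant '[[[0,0,0.2,0,0.6],[0,0,0.4,0,0.6],[0,0,0.47,0,0.6],[0,0,0.47,0,0.6],[0,0,0.47,0,0.6]]]' 
python3 -m pendant '[[[0,0,0,0,0.3],[0,0,0,0,0.15],[0,0,0,0,0.0],[0,0,0,0,0],[0,0,0,0,0],[0,0,0,0,0],[0,0,0,0,0]]]' 50
python3 - <<'E'
from rig import ctrl
from h import *
s=ctrl.sense();q=s['ee_rot'];M=R.from_quat(np.array(q)[[1,2,3,0]]).as_matrix()
f=np.load("w2.npz");c={k:f[k] for k in('K','origin','rotation')};p=f['p']
mb,_=blobs(p,*COL['blue']);mb[170:]=0;mb[:, 297:]=0
pts=np.array([plane(c,u[0],112)[:2] for u in cv2.findNonZero(mb)])
from scipy.optimize import least_squares
A2=least_squares(lambda v:np.hypot(*(pts-v).T)-82,[555,27],loss='soft_l1').x
G=plane(c,blobs(p,*COL['green'],10)[1][0][1],113)[:2]
print('axis',A2,'mark',G,np.degrees(np.arctan2(*(G-A2)[::-1])),np.hypot(*(G-A2)))
P=np.array(s['eef_pos']);A=np.array([554.5,28.]);v=P[:2]-A;print('tcp',P,'r',np.hypot(*v),'ang',np.degrees(np.arctan2(v[1],v[0])))
for t in range(5,65,5):
    w=R.from_euler('z',-t,degrees=True).as_matrix()[:2,:2]@v-v
    print(t,(M.T@np.append(w,0)/200)[:2].round(3))
E
```

```text
time_s: 6.1
eef_pos: [667.5, 29.6, 139.4]
ee_rot: [0.001, 0.198, 0.98, 0.0]
force: [0.2, 0.2, 0.5]
grip_width: 0.599
grip_force: 0.0
time_s: 6.8
eef_pos: [667.5, 29.2, 138.7]
ee_rot: [0.001, 0.198, 0.98, 0.0]
force: [0.3, 0.3, 6.3]
grip_width: 0.175
grip_force: 48.6
axis [551.77270481  29.09428248] mark [583.82623357 -20.6386536 ] -57.19768947890134 59.16750490489919
tcp [667.47122185  29.19215686 138.73377818] r 112.977511942654 ang 0.604605493535632
5 [-0.018 -0.046]
10 [-0.031 -0.093]
15 [-0.041 -0.142]
20 [-0.046 -0.191]
25 [-0.046 -0.24 ]
30 [-0.043 -0.289]
35 [-0.035 -0.338]
40 [-0.023 -0.386]
45 [-0.007 -0.432]
50 [ 0.013 -0.477]
55 [ 0.037 -0.52 ]
60 [ 0.064 -0.561]
```

```bash
python3 -m pendant '[[[-0.018,-0.046,0,0,0],[-0.031,-0.093,0,0,0],[-0.041,-0.142,0,0,0],[-0.046,-0.191,0,0,0],[-0.046,-0.24,0,0,0],[-0.043,-0.289,0,0,0],[-0.035,-0.338,0,0,0],[-0.023,-0.386,0,0,0],[-0.007,-0.432,0,0,0],[0.013,-0.477,0,0,0],[0.013,-0.477,0,0,0],[0.013,-0.477,0,0,0]]]'
python3 - <<'E'
from rig import ctrl
from h import *
c=ctrl.get_calibration('wrist');p,d=ctrl.capture('wrist');s=ctrl.sense()
q=s['ee_rot'];M=R.from_quat(np.array(q)[[1,2,3,0]]).as_matrix()
np.savez('w3.npz',p=p,d=d,**c);cv2.imwrite('pics/w3.png',cv2.resize(p[0:260,100:420],None,fx=2.3,fy=2.3,interpolation=cv2.INTER_CUBIC))
for st,ce in blobs(p,*COL['green'],10)[1]: print('green',ce,plane(c,ce,113).round(0))
P=np.array(s['eef_pos']);A=np.array([554.5,28.]);v=P[:2]-A;print('tcp',P,'r',np.hypot(*v),'ang',np.degrees(np.arctan2(v[1],v[0])),s['force'],s['grip_width'])
for t in range(2,14,2):
    w=R.from_euler('z',-t,degrees=True).as_matrix()[:2,:2]@v-v
    print(t,(M.T@np.append(w,0)/200)[:2].round(3))
E
```

```text
time_s: 8.0
eef_pos: [628.3, -58.5, 138.6]
ee_rot: [0.002, 0.199, 0.98, -0.0]
force: [1.5, -3.3, 6.6]
grip_width: 0.175
grip_force: 50.1
green [270.45207439 152.70672389] [585. -24. 113.]
tcp [628.32707601 -58.4473178  138.62584446] r 113.6819066802925 ang -49.50226438040927 [ 2.63188073 -2.60927701  7.2736126 ] 0.17347451698507343
2 [ 0.009 -0.018]
4 [ 0.019 -0.035]
6 [ 0.029 -0.052]
8 [ 0.04  -0.068]
10 [ 0.052 -0.084]
12 [ 0.064 -0.1  ]
```

View pics/w3.png

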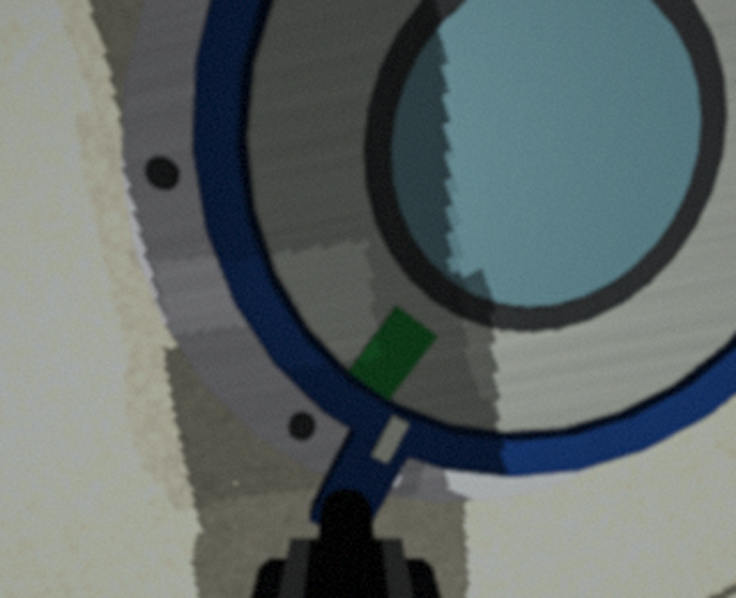

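The crop shows the white pointer at (390,440) and the green bar centred at (393,353), with its long axis running toward (370,387). The pointer is still a few degrees short, so I'll work out the remaining angle.

Run:
```python
from h import *
f=np.load("w3.npz");c={k:f[k] for k in('K','origin','rotation')};p=f['p']
m,_=blobs(p,*COL['blue'])
m=m[:,:];m[205:]=0
from scipy.optimize import least_squares
pts=np.array([plane(c,u[0],112)[:2] for u in cv2.findNonZero(m)])
A2=least_squares(lambda v:np.hypot(*(pts-v).T)-82,[555,27],loss='soft_l1').x
cnt=max(cv2.findContours(blobs(p,*COL['green'])[0],0,2)[0],key=cv2.contourArea)
ce=cv2.minAreaRect(cnt)[0]
Q=plane(c,(100+390/2.3,440/2.3),113)[:2];G=plane(c,ce,111.5)[:2]
for A in(A2,np.array([554.5,28.])):
  a=[np.degrees(np.arctan2(*(x-A)[::-1])) for x in(Q,G)];print(A,Q,G,a,a[0]-a[1],np.hypot(*(Q-A)),np.hypot(*(G-A)))
```

```text
[551.55324271  28.57972124] [607.99595015 -34.20130338] [584.94015866 -24.39986307] [np.float64(-48.04316314644927), np.float64(-57.78150298378814)] 9.73833983733887 84.42296059891105 62.6220608977078
[554.5  28. ] [607.99595015 -34.20130338] [584.94015866 -24.39986307] [np.float64(-49.30297088615131), np.float64(-59.84681453845336)] 10.543843652302051 82.0415676632041 60.59990849190943
```

```bash
python3 -m pendant '[[[0.009,-0.018,0,0,0],[0.019,-0.035,0,0,0],[0.029,-0.052,0,0,0],[0.04,-0.068,0,0,0],[0.052,-0.084,0,0,0],[0.052,-0.084,0,0,0],[0.052,-0.084,0,0,0],[0.052,-0.084,0,0,0]]]'
python3 - <<'E'
from rig import ctrl
from h import *
c=ctrl.get_calibration('wrist');p,d=ctrl.capture('wrist')
np.savez('w4.npz',p=p,d=d,**c);cv2.imwrite('pics/w4.png',cv2.resize(p[60:260,160:370],None,fx=3,fy=3,interpolation=cv2.INTER_CUBIC))
E
```

```text
time_s: 8.85
eef_pos: [612.0, -68.8, 138.6]
ee_rot: [0.001, 0.198, 0.98, 0.0]
force: [-0.2, 1.5, 7.6]
grip_width: 0.172
grip_force: 50.3
```

View pics/w4.png

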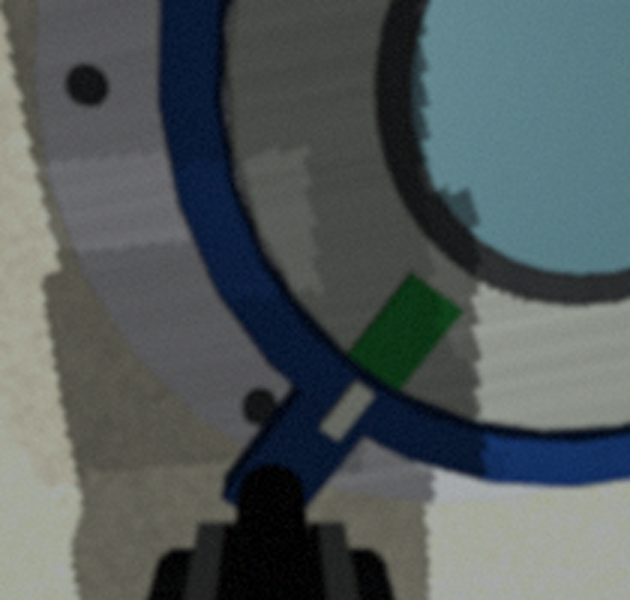

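The pointer at (348,411) lies on the extended centreline of the green bar, so the collar is aligned to about 1 mm. I'll release it, lift and go to the pawl.

```bash
python3 -m pendant '[[[0,0,0,0,0.6],[0,0,0,0,0.6],[0,0,0,0,0.6],[0,0,0,0,0.6],[0,0,-0.2,0,0.6],[0,0,-0.4,0,0.6],[0,0,-0.475,0,0.6],[0,0,-0.475,0,0.6]]]' 
python3 -m pendant '[[[0.1,0.18,0,0,0.6],[0.2,0.35,0,0,0.6],[0.303,0.52,0,0,0.6],[0.303,0.52,0,0,0.6]]]'
python3 -m pendant '[[[0.1,0.18,0,0,0.6],[0.2,0.35,0,0,0.6],[0.303,0.52,0,0,0.6],[0.303,0.52,0,0,0.6],[0.303,0.52,0,0,0.6]]]'
python3 - <<'E'
from rig import ctrl
from h import *
c=ctrl.get_calibration('wrist');p,d=ctrl.capture('wrist');s=ctrl.sense()
m,b=blobs(p,*COL['orange'],30);print(s['eef_pos'],s['time_s'])
for st,ce in b: print(st,ce)
print('pred top',proj(c,[581,170,175]),'hinge',proj(c,[617,124,124]))
E
```

```text
time_s: 9.7
eef_pos: [612.0, -69.4, 234.6]
ee_rot: [0.002, 0.198, 0.98, -0.0]
force: [-0.3, 1.4, -0.5]
grip_width: 0.595
grip_force: 0.0
time_s: 10.1
eef_pos: [594.6, 54.3, 230.8]
ee_rot: [-0.001, 0.196, 0.981, 0.0]
force: [-0.5, -0.8, 1.0]
grip_width: 0.606
grip_force: 0.0
time_s: 10.6
eef_pos: [580.1, 169.5, 230.9]
ee_rot: [-0.001, 0.198, 0.98, -0.0]
force: [-0.2, -1.0, 0.1]
grip_width: 0.6
grip_force: 0.0
[580.35334621 168.73121708 231.16229192] 10.65
[ 97 121   6  10  31] [100.         125.06451613]
[226 194  17  38 187] [235.34759358 213.58823529]
[241 205  16  13 134] [247.90298507 210.85820896]
pred top [249.04886053 214.17917976] hinge [221.87327013 240.71356872]
```

```bash
python3 -m pendant '[[[0,0,0.2,0,0.6],[0,0,0.4,0,0.6],[0,0,0.47,0,0.6],[0,0,0.47,0,0.6],[0,0,0.47,0,0.6]]]' 
python3 -m pendant '[[[0,0,0,0,0.3],[0,0,0,0,0.15],[0,0,0,0,0.0],[0,0,0,0,0],[0,0,0,0,0],[0,0,0,0,0],[0,0,0,0,0]]]' 40
python3 -m pendant '[[[0.006,-0.013,0,0,0],[0.017,-0.041,0,0,0],[0.026,-0.07,0,0,0],[0.031,-0.099,0,0,0],[0.034,-0.129,0,0,0],[0.033,-0.157,0,0,0],[0.03,-0.189,0,0,0],[0.024,-0.217,0,0,0],[0.015,-0.247,0,0,0],[0.013,-0.251,0,0,0],[0.013,-0.251,0,0,0],[0.013,-0.251,0,0,0]]]'
```

```text
time_s: 11.15
eef_pos: [581.4, 169.0, 139.9]
ee_rot: [0.001, 0.198, 0.98, 0.0]
force: [-0.0, 0.4, 0.4]
grip_width: 0.601
grip_force: 0.0
time_s: 11.85
eef_pos: [580.8, 169.7, 139.5]
ee_rot: [0.001, 0.198, 0.98, 0.0]
force: [-1.3, 0.5, 5.7]
grip_width: 0.175
grip_force: 38.9
time_s: 13.05
eef_pos: [558.3, 124.8, 139.2]
ee_rot: [-0.0, 0.198, 0.98, 0.0]
force: [-4.1, 3.0, 7.3]
grip_width: 0.169
grip_force: 40.0
```

```bash
python3 -m pendant '[[[0,0,0,0,0.6],[0,0,0,0,0.6],[0,0,0,0,0.6],[0,0,0,0,0.6],[0,0,-0.2,0,0.6],[0,0,-0.4,0,0.6],[0,0,-0.475,0,0.6],[0,0,-0.475,0,0.6]]]' 
python3 -m pendant '[[[0.2,0.1,0,0,0.6],[0.4,0.2,0,0,0.6],[0.6,0.3,0,0,0.6],[0.8,0.4,0,0,0.6],[1,0.5,0,0,0.6],[1,0.5,0,0,0.6],[1,0.5,0,0,0.6]]]'
python3 - <<'E'
from rig import ctrl
from h import *
p,d=ctrl.capture('top');s=ctrl.sense();print(s['time_s'],s['force'],s['dq'].round(3) if hasattr(s['dq'],'round') else s['dq'])
cv2.imwrite('pics/top5.png',cv2.resize(p[150:270,170:310],None,fx=5,fy=5,interpolation=cv2.INTER_CUBIC))
E
```

```text
time_s: 13.85
eef_pos: [559.3, 124.3, 235.5]
ee_rot: [0.002, 0.198, 0.98, 0.0]
force: [-0.4, 0.1, -0.2]
grip_width: 0.603
grip_force: 0.0
time_s: 14.55
eef_pos: [412.3, 294.3, 232.1]
ee_rot: [-0.001, 0.197, 0.98, -0.001]
force: [0.8, -0.0, 0.9]
grip_width: 0.604
grip_force: 0.0
14.6 [ 0.05801825 -0.95160951  0.01836265] [-0.025  0.002 -0.013 -0.     0.004  0.001]
```

View pics/top5.png

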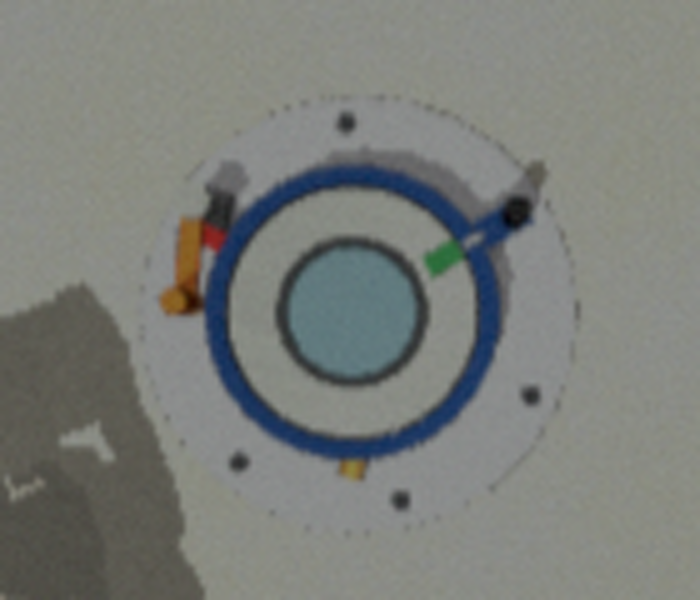

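The crop shows the pawl post back at (175,300), where it started, with the red lug past its nose. The white pointer at (473,240) is in line with the green mark at (443,257).

```bash
python3 -c "
from rig import ctrl
print(ctrl.finish_job())"
```

```text
the job is handed in; nothing more can be done
None
```

The job is handed in at about 14.6 s: the collar's pointer is on the green mark to about 1 mm, the pawl is back in against its stop with the lug past its nose, and the arm never went near the frames, bin or screwdriver; no verdict was returned.

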